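Slide the dry powder funnel off its drying peg and nest it on the stack

ROBOT

A 7-joint arm with a two-finger parallel gripper is mounted at the origin on the work surface. World frame = base frame: x ahead of the robot, y to its left, z up, the work surface at z = 0. Lengths are in m, angles in degrees, forces in N, time in s.
With the tool pointing down it reaches from about 0.425 to 0.925 m from the base axis. Payload 6.8 kg.
Tool frame: the origin (TCP) lies midway between the tips of the shut fingers; the grasp point (between the pads) lies 19 mm behind it; y points along the fingers, z is the direction in which the jaws open and shut, and the axes are right-handed (so a half turn about y gives the same grasp; the last joint's range is limited). The gripper opens to 85 mm and grips with 20 to 120 N. Pads are 22 mm wide; open, the fingers measure 114 mm over their backs; the gripper's body (76 mm by 85 mm) begins 54 mm behind the grasp point. The pads swing forward as they close: fully open they stand 13 mm farther back than shut.
Start: joints at [-74.834, 27.33, 1.283, 89.118, -0.659, 63.558, -4.761], TCP at [0.246, 0.629, 0.231] pointing down, gripper open.
Joint ranges: [-169.35, 169.35], [-19.33, 120.38], [-80.79, 83.38], [13.8, 139.57], [-78.32, 258.32], [9.67, 109.79], [-169.56, 169.56]. Speed limits (degrees/s): [136.94, 136.94, 180, 180, 180, 180, 180].

INTERFACE

Orientations are given as a 3x3 rotation matrix whose columns are the frame's x, y, z axes.
In Python, from cell import ctrl, optics, order, spotter gives the robot as it stands. The module is installed in compiled form; this text tells all that it offers. Calls block until the motion is done:
- ctrl.reach(position, orientation): joint-space move of the TCP to a pose.
- ctrl.movel(position, attitude=None, speed=0.15): straight line of the TCP; attitude=None keeps the orientation; speed is the mean speed in m/s.
- ctrl.move_j(angles): joint-space move.
- ctrl.grip(opening, force=None): finger opening in m; force is the grip in N (None keeps the last); returns when the fingers have stopped.
- ctrl.dwell(seconds).
- ctrl.inverse_kinematics(position, orientation): joint angles nearest the present ones, or None.
- ctrl.state(): the state.
- optics.camera(name): name is "side" or "top" or "wrist"; returns the picture (384x512x3 uint8, blue, green, red); there is no depth.
- optics.camera_params(name): a dict with "camera_matrix" (3x3 intrinsics, pixels), "origin" and "rotation" of the camera in the world; the wrist camera has in their place "mount" (4x4, takes a point from camera to tool coordinates, whose origin is the TCP and whose axes are the tool frame's). Camera axes: x right, y down, z forward; pixel columns grow to the right and rows downward; lengths in m; the calibration is good to about 2 mm. A picture is of the moment at which its call begins: read the wrist's pose just before it. camera_params takes no time and is no camera call.
A pose or a line that the arm cannot do raises ctrl.Unreachable and nothing moves.
- order.job_done(): hands the job in, once; it reports no verdict.
Trained networks look in the newest picture that a camera, given by its name, has taken for a name from the list of things; names that differ only in an ending like _2 or _b are one class to them, and where a whole thing is asked for, a point or a joint stands for the part that bears it (a point fixed in the world has none). Each returns a list of dicts, best first, with "p" (0 to 1); they miss things now and then, are a little off and sometimes report something else, mostly with a low value. They report only what shows in the picture. A call takes as long as a camera call.
- spotter.outline_of(camera, label): "region" (384x512 bool, what is visible of it) and "box" ([left, top, right, bottom] in pixels, round what is visible of it).
The state is a dict: "t": time; "joint_pos": joint angles; "joint_vel": joint speeds; "joint_torque": joint torques, N m; "position": TCP position; "eef_rot": TCP orientation; "contact_force": force on the tool from outside, world axes, zero at the start; "wrist_torque": the same for the moment, N m; "gripper_width": finger opening in m.
Only numpy, scipy, OpenCV 4.12 (cv2) and the standard library are available. Lean on these libraries where they do the work, as an engineer would, in place of code of your own. Each camera call takes 0.05 s, during which the arm holds its last target.

TASK

The blue powder funnel on the drying rack is dry: ease it off over the capped end of its peg without forcing it (the pegs have been bent a little in use, so feel for where the cap catches) and nest it, mouth down, on the stack of blue funnels in the grey tray. Seat it fully home on the stack before you let go, leave it standing there straight, keep the stack standing in its place, and leave the other two funnels and the rest of the ware where they are.

Things in the scene. Friction and masses are not known exactly. Their poses are not given: they have to be found in the camera images.
- funnel: Blue powder funnel hung on the drying rack, mouth flat on the rack face, a peg passing through it and out of its spout. 100 mm high, 60 g, walls 2 mm. Origin: centre of the mouth; z along its axis, mouth to spout tip. Rim band, 0 to 26 mm: outer diameter 90, inner 85.6; its upper edge is the stacking ledge. Cone, to 60 mm, narrows to 35 across. Then the spout.
- funnel_spout (a point): Point on the blue funnel's axis 75 mm from the mouth, in its spout: the place to grip, across the spout, reaching in along the axis from the tip side. Spout: outer diameter 35 mm from 60 to 78 mm above the mouth, then a narrower tip of outer diameter 26 mm, bore 22 mm, to 100 mm. Axes as funnel.
- rack: White bench drying rack, 390 mm wide along its y. Origin on the table below the middle peg's foot; x level, to its back, away from the robot; z up. Its flat face rises towards +x at 25 degrees from level. Feet of the three long pegs, in mm: (0, -125, 100), (0, 0, 100), (0, 125, 100). Four short pegs above that row stand out 48 mm.
- peg_foot (a point): Foot of the rack's middle long peg, axes as rack. As made, the pegs are square to the face, along (-0.423, 0, 0.906). Each is a stiff 12 mm steel rod fixed at its foot, by now bent by 1.8 to 2.6 degrees, some one way, some another: this is not reported and differs each time, so its end is 3 to 5 mm off.
- cap_made (a point): Where the middle long peg's cap would be if it were straight. Soft push-on cap, 19 mm in diameter, 103 to 117.5 mm above the face, just beyond the tip of a hung funnel; domed end, square lower edge. It passes the 22 mm bore with 1.5 mm to spare all round; off centre, its lower edge catches the tip. The rod has 5 mm of play in the bore all round, to feel where it is.
- stack_top: Upper of the two blue funnels standing nested, mouth down, in the grey tray. Make, size, axes as the blue funnel (z up). A funnel fully home on it stands with its rim on this one's ledge: origin 26 mm above this origin, axes in line. Over the last 14 mm this one's tip enters the spout of the upper; side play there is 1.5 mm.
- tray: The fixed low grey tray, 160 x 190 mm, rim 14 mm high, floor 4 mm thick, in which the stack stands. Origin: centre of its underside.
- stack_low: The lower of the two blue funnels of the stack, standing mouth down on the tray floor; axes and size as the blue funnel.
- funnel_green: Green funnel on another peg of the rack, to be left alone. Same size and axes as the blue funnel.
- funnel_yellow: Yellow funnel on another peg of the rack, to be left alone. Same size and axes as the blue funnel.
- flask: Glass conical flask, base 80 mm across, 113 mm high, standing in a white tray like the grey one. Origin: centre of its underside.
- reagent: Green glass reagent bottle with grey cap, 84 mm across, 178 mm high. Origin: centre of its underside.
- jar_a: Translucent white plastic bottle, 72 mm across, 142 mm high. Origin: centre of its underside.
- screw_cap: Loose grey screw cap, 36 mm across, 20 mm high, on the bench. Origin: centre of its underside.

How it is judged:
By the outcome, as a careful person would: the job done as asked, in the order asked, and still so for the second after the job is handed in, with the robot touching nothing.
It also fails if it takes over 58 s, if anything falls off the work surface, if the arm or the gripper's body presses on something with over 40 N, if the wrist force passes 120 N, or if a joint passes its speed limit or range.

## Working session

There is one attempt and no reset: what is moved stays moved. The work goes in short steps, each a Python script; the robot and the scene stay as the last script left them, time stands still between calls to the robot, and variables do not carry over. Pictures are saved under pics/ and viewed, and the job is handed in when it is done.

```bash
mkdir -p pics; ls; python3 - <<'E'
from cell import ctrl, optics, order, spotter
import cv2,numpy as np
np.set_printoptions(precision=4,suppress=True)
s=ctrl.state();print(s)
for c in ["side","top","wrist"]:
    im=optics.camera(c);cv2.imwrite(f"pics/{c}0.png",im)
    print(c,optics.camera_params(c))
    for l in ["funnel","rack","stack_top","stack_low","tray","funnel_green","funnel_yellow"]:
        r=spotter.outline_of(c,l)
        print(l,[(round(d["p"],2),list(np.round(d["box"],0)),int(d["region"].sum())) for d in r[:4]])
print(ctrl.state()["t"])
E
```

```text
pics
{'t': 0.0, 'joint_pos': array([-74.8342,  27.3758,   1.2804,  89.1769,  -0.6574,  63.5567,
        -4.7607]), 'joint_vel': array([ 0.0552, -0.0532,  0.1534,  0.1196,  0.0332,  0.0771,  0.0587]), 'joint_torque': array([  0.0003, -59.6452,   1.6077, -28.1194,   0.0124,   0.0093,
         0.    ]), 'position': array([0.2457, 0.6281, 0.2303]), 'eef_rot': array([[ 0.9313, -0.0005,  0.3642],
       [-0.3642, -0.0017,  0.9313],
       [ 0.0002, -1.    , -0.0018]]), 'contact_force': array([-0.4259,  0.6066,  0.6936]), 'wrist_torque': array([ 0.0306, -0.0041, -0.022 ]), 'gripper_width': 0.08542383940994258}
side {'camera_matrix': array([[479.9118,   0.    , 251.3636],
       [  0.    , 479.9118, 185.0704],
       [  0.    ,   0.    ,   1.    ]]), 'origin': array([ 0.3027, -1.0495,  0.7459]), 'rotation': array([[ 0.9647, -0.1475,  0.218 ],
       [-0.2619, -0.4567,  0.8502],
       [-0.0259, -0.8773, -0.4792]])}
funnel [(0.93, [np.float64(281.0), np.float64(170.0), np.float64(314.0), np.float64(212.0)], 815)]
rack [(0.57, [np.float64(238.0), np.float64(139.0), np.float64(387.0), np.float6
[... 1724 characters left out ...]
unnel_yellow [(0.9, [np.float64(188.0), np.float64(134.0), np.float64(223.0), np.float64(168.0)], 874)]
wrist {'camera_matrix': array([[302.2771,   0.    , 250.9733],
       [  0.    , 302.2771, 190.6138],
       [  0.    ,   0.    ,   1.    ]]), 'mount': array([[ 0.0014,  0.9588,  0.284 , -0.0713],
       [-0.0007, -0.284 ,  0.9588, -0.1438],
       [ 1.    , -0.0016,  0.0003,  0.0003],
       [ 0.    ,  0.    ,  0.    ,  1.    ]])}
funnel []
rack []
stack_top []
stack_low [(0.52, [np.float64(65.0), np.float64(368.0), np.float64(94.0), np.float64(384.0)], 249)]
tray [(0.65, [np.float64(54.0), np.float64(358.0), np.float64(90.0), np.float64(384.0)], 359)]
funnel_green []
funnel_yellow []
1.2
```

```bash
python3 - <<'E'
import cv2
a=cv2.imread('pics/side0.png')[110:330,150:410];b=cv2.imread('pics/top0.png')[70:270,110:340]
cv2.imwrite('pics/sz.png',cv2.resize(a,None,fx=2.7,fy=2.7,interpolation=2));cv2.imwrite('pics/tz.png',cv2.resize(b,None,fx=3,fy=3,interpolation=2)[:600])
E
```

```text
(no output)
```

View pics/sz.png

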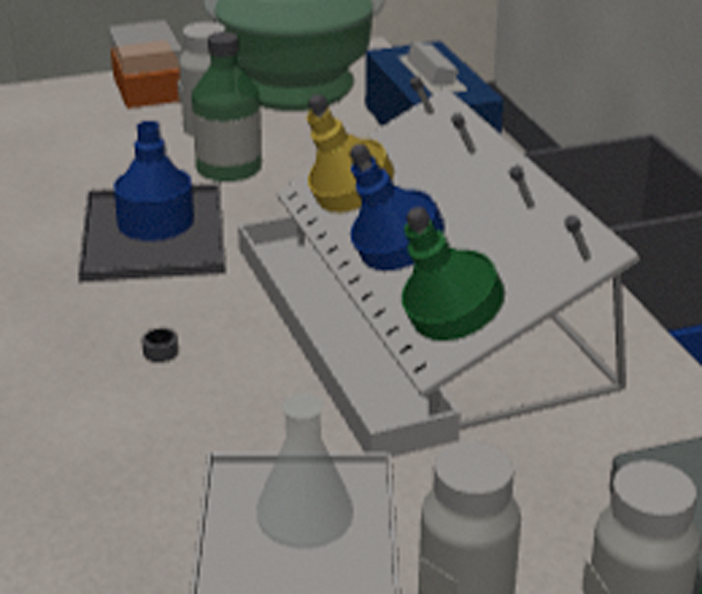

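View pics/tz.png

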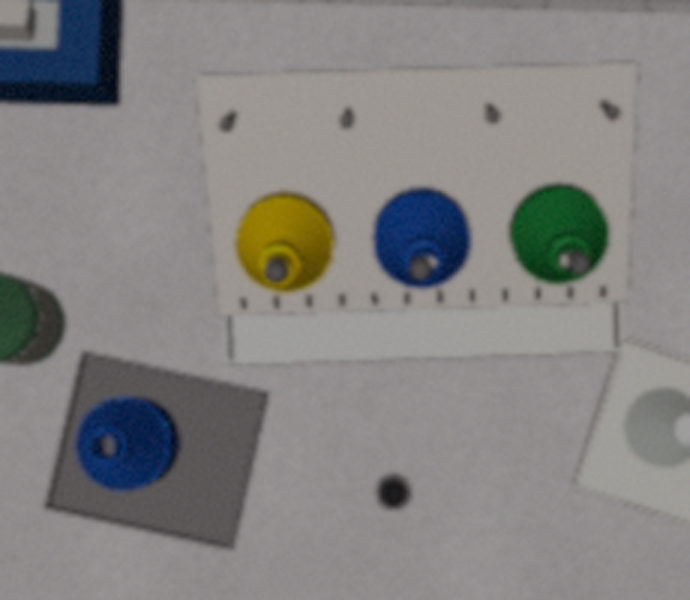

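```bash
cat > h.py <<'E'
import numpy as np,cv2
from scipy.optimize import minimize
np.set_printoptions(precision=4,suppress=True)
PROF=[(0,45),(26,45),(26,42.8),(60,17.5),(78,17.5),(78,13),(100,13)]
def proj(P,K,o,R):
    c=(np.asarray(P)-o)@R; return c[:,:2]/c[:,2:]*[K[0,0],K[1,1]]+[K[0,2],K[1,2]]
def ray(px,K,o,R):
    d=R@np.array([(px[0]-K[0,2])/K[0,0],(px[1]-K[1,2])/K[1,1],1]);return d/np.linalg.norm(d)
def onplane(px,cam,z):
    K,o,R=cam; d=ray(px,K,o,R); return o+d*(z-o[2])/d[2]
def cam(optics,name,st=None):
    p=optics.camera_params(name)
    if 'mount' in p:
        T=np.eye(4);T[:3,:3]=st['eef_rot'];T[:3,3]=st['position'];M=T@p['mount'];return p['camera_matrix'],M[:3,3],M[:3,:3]
    return p['camera_matrix'],p['origin'],p['rotation']
def basis(z):
    z=z/np.linalg.norm(z);a=np.cross(z,[0,1,0]);a/=np.linalg.norm(a);return a,np.cross(z,a),z
th=np.linspace(0,2*np.pi,48,endpoint=False)
def render(o,z,c,S=4,prof=PROF,shape=(384,512)):
    a,b,z=basis(z)
    im=np.zeros((shape[0]*S,shape[1]*S),np.uint8)
    rings=[o+z*h/1e3+np.outer(np.cos(th),a)*r/1e3+np.outer(np.sin(th),b)*r/1e3 for h,r in prof]
    P=[(proj(r,*c)+.5)*S-.5 for r in rings]
    for A,B in zip(P[:-1],P[1:]):
        cv2.fillConvexPoly(im,cv2.convexHull(np.round(np.vstack([A,B])*16).astype(np.int32)),1,shift=4)
    return cv2.resize(im.astype(np.float32),shape[::-1],interpolation=cv2.INTER_AREA)
def fit(obs,posef,x0,step,prof=PROF):
    "obs: list of (cam,mask[,valid]); posef(x)->(o,z)"
    def cost(x):
        o,z=posef(x);e=0
        for ob in obs:
            r=render(o,z,ob[0],prof=prof);m=ob[1].astype(np.float32)
            d=np.abs(r-m)
            if len(ob)>2:d=d*ob[2]
            e+=d.sum()/max(m.sum(),1)
        return e
    x0=np.array(x0,float);sim=np.vstack([x0]+[x0+np.eye(len(x0))[i]*step for i in range(len(x0))])
    r=minimize(cost,x0,method='Nelder-Mead',options=dict(initial_simplex=sim,xatol=1e-4,fatol=1e-4,maxiter=300))
    return r.x,r.fun
E
python3 - <<'E'
from cell import optics,spotter,ctrl
from h import *
ct,cs=cam(optics,'top'),cam(optics,'side')
f=lambda x,y:(110+(x+.5)/3-.5,70+(y+.5)/3-.5)
for a,b,z in [((198,75),(635,65),.25),((230,312),(615,297),.07)]:
    A,B=onplane(f(*a),ct,z),onplane(f(*b),ct,z);d=A-B;print('yaw',np.degrees(np.arctan2(-d[0],d[1])),A,B,np.linalg.norm(d))
m={}
optics.camera('top');optics.camera('side')
for c in('top','side'):
    for l in('funnel','funnel_green','funnel_yellow','stack_top','rack'):
        r=spotter.outline_of(c,l); m[c,l]=r[0]['region']if r else None
np.save('m0.npy',m,allow_pickle=True)
yaw=np.radians(1.0)
n=np.array([-.4226*np.cos(yaw),-.4226*np.sin(yaw),.9063])
for l,g in(('funnel',(.66,0)),('funnel_green',(.66,-.125)),('funnel_yellow',(.66,.125))):
    for use in(('top',),('side',),('top','side')):
        obs=[({'top':ct,'side':cs}[c],m[c,l]) for c in use]
        x,e=fit(obs,lambda x:(np.array([x[0],x[1],.1+(x[2] if len(x)>2 else 0)]),n),list(g)+([0.] if len(use)==2 else []),.015);print(l,use,x,e)
for use in(('top',),('side',),('top','side')):
    obs=[({'top':ct,'side':cs}[c],m[c,'stack_top']) for c in use]
    x,e=fit(obs,lambda x:(np.array([x[0],x[1],.03]),np.array([0,0,1.])),(.44,.27),.015);print(use,x,e)
E
```

```text
yaw 2.9127711527604414 [0.7986 0.1689 0.25  ] [ 0.8163 -0.1804  0.25  ] 0.3497583020894415
yaw 3.6050879769602693 [0.624  0.1656 0.07  ] [ 0.647  -0.1995  0.07  ] 0.36575557669813646
funnel ('top',) [ 0.699  -0.0124] 0.07267775386571884
funnel ('side',) [ 0.6969 -0.0147] 0.36140236258506775
funnel ('top', 'side') [ 0.6989 -0.012  -0.0022] 0.4345203936100006
funnel_green ('top',) [ 0.7062 -0.1378] 0.12920746207237244
funnel_green ('side',) [ 0.7049 -0.138 ] 0.07642378658056259
funnel_green ('top', 'side') [ 0.7055 -0.1377 -0.0003] 0.21214202046394348
funnel_yellow ('top',) [0.6933 0.1125] 0.21194225549697876
funnel_yellow ('side',) [0.688  0.1121] 0.40030911564826965
funnel_yellow ('top', 'side') [ 0.6896  0.1131 -0.0017] 0.6267106533050537
('top',) [0.4981 0.2664] 0.06358291953802109
('side',) [0.4955 0.2665] 0.07111436873674393
('top', 'side') [0.4971 0.2664] 0.156961590051651
```

```bash
cat >> h.py <<'E'
YAW=np.radians(3.2)
XR=np.array([np.cos(YAW),np.sin(YAW),0]);YR=np.array([-np.sin(YAW),np.cos(YAW),0]);ZW=np.array([0,0,1.])
N=-.42262*XR+.90631*ZW; U=.90631*XR+.42262*ZW   # face normal, upslope
def tool(ydir,zdir):
    y=ydir/np.linalg.norm(ydir);z=zdir-y*(zdir@y);z/=np.linalg.norm(z);return np.column_stack([np.cross(y,z),y,z])
E
python3 - <<'E'
from cell import ctrl
from h import *
for name,o,n in(('rack',np.array([.699,-.012,.098]),N),('stack',np.array([.497,.266,.056]),ZW)):
  for s in(1,-1):
   for ang in (0,90):
    zd=s*(np.cos(np.radians(ang))*YR+np.sin(np.radians(ang))*XR)
    for d in(.056,.086,.186):
        q=ctrl.inverse_kinematics(o+n*d,tool(-n,zd));print(name,s,ang,d,None if q is None else np.round(q))
E
```

```text
rack 1 0 0.056 [-15.  23.  13. 114. -15.  19. 102.]
rack 1 0 0.086 [-21.  20.  20. 115. -19.  22. 106.]
rack 1 0 0.186 [-38.  10.  38. 116. -12.  32. 101.]
rack 1 90 0.056 [-24.  24.  24. 115. -29.  20.  25.]
rack 1 90 0.086 [-33.  22.  36. 116. -35.  24.  31.]
rack 1 90 0.186 [-43.  10.  43. 116. -15.  32.  13.]
rack -1 0 0.056 [-31.  26.  34. 116. -41.  22. -54.]
rack -1 0 0.086 [-44.  27.  52. 117. -52.  29. -45.]
rack -1 0 0.186 [-41.  10.  41. 116. -14.  32. -78.]
rack -1 90 0.056 [ -48.   37.   61.  116.  -69.   35. -121.]
rack -1 90 0.086 [ -55.   41.   73.  117.  -73.   44. -119.]
rack -1 90 0.186 [ -64.   22.   76.  117.  -42.   38. -142.]
stack 1 0 0.056 [-37.  25.   4. 111.  -2.  44.  61.]
stack 1 0 0.086 [-38.  23.   4. 110.  -2.  48.  61.]
stack 1 0 0.186 [-39.  16.   6. 104.  -2.  60.  61.]
stack 1 90 0.056 [-51.  26.  21. 112. -13.  44. -19.]
stack 1 90 0.086 [-52.  24.  22. 111. -12.  48. -20.]
stack 1 90 0.186 [-53.  17.  23. 105.  -8.  59. -24.]
stack -1 0 0.056 [-62.  29.  36. 112. -24.  46. -99.]
stack -1 0 0.086 [ -63.   27.   37.  111.  -21.   49. -101.]
stack -1 0 0.186 [ -66.   19.   39.  106.  -14.   60. -108.]
stack -1 90 0.056 [-23.  26. -15. 110.   9.  45. 140.]
stack -1 90 0.086 [-23.  24. -14. 109.   8.  49. 142.]
stack -1 90 0.186 [-26.  17. -11. 103.   4.  60. 145.]
```

```bash
python3 - <<'E'
from cell import ctrl,optics,spotter
from h import *
o=np.array([.497,.266,.056])
ctrl.reach(o+ZW*.20,tool(-ZW,YR))
s=ctrl.state();im=optics.camera('wrist');c=cam(optics,'wrist',s);cv2.imwrite('pics/w1.png',im)
print(s['t'],s['position'])
r=spotter.outline_of('wrist','stack_top');print([(d['p'],d['box']) for d in r])
x,e=fit([(c,r[0]['region'])],lambda x:(np.array([x[0],x[1],.03]),ZW),(.497,.266),.01);print(x,e)
R=tool(-N,YR);o=np.array([.699,-.012,.098])
ctrl.reach(o+N*.19,R)
ctrl.dwell(.2)
s=ctrl.state();im=optics.camera('wrist');c=cam(optics,'wrist',s);cv2.imwrite('pics/w2.png',im)
print(s['t'],s['position'],s['contact_force'])
r=spotter.outline_of('wrist','funnel');print([(d['p'],d['box']) for d in r])
np.save('w2.npy',dict(c=c,m=r[0]['region'] if r else None),allow_pickle=True)
x,e=fit([(c,r[0]['region'])],lambda x:(o+U*x[0]+YR*x[1],N),(0,0),.01);print(x,e,o+U*x[0]+YR*x[1])
E
```

```text
3.425 [0.4965 0.2673 0.256 ]
[(0.87, [209.7, 124.0, 289.5, 202.6])]
[0.4978 0.266 ] 0.09111962467432022
4.8917 [ 0.619  -0.0148  0.2701] [ 0.6436  0.036  -0.7018]
[(0.96, [206.8, 122.3, 292.8, 211.9]), (0.18, [77.1, 127.6, 175.6, 214.9])]
[ 0.0014 -0.0013] 0.15121664106845856 [ 0.7003 -0.0132  0.0986]
```

View pics/w1.png

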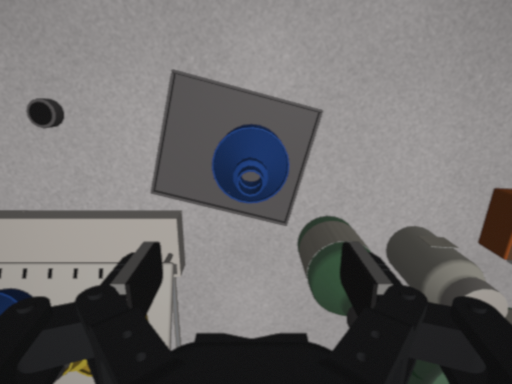

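View pics/w2.png

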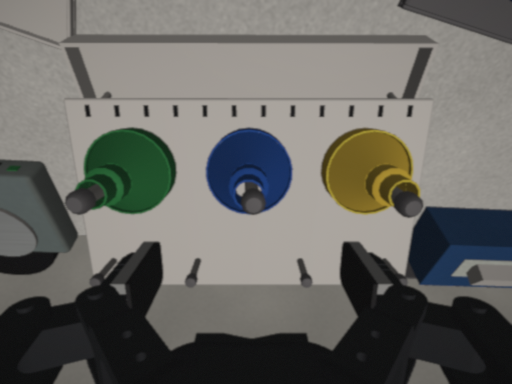

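```bash
python3 - <<'E'
from cell import ctrl,optics
from h import *
R=tool(-N,YR);o=np.array([.699,-.012,.098])
print('cmd',o+N*.19)
for i in range(3):
    s=ctrl.state();print(s['t'],s['position'],s['joint_vel'].max());ctrl.dwell(.1)
print(R-s['eef_rot'])
im=cv2.imread('pics/w2.png');d=np.load('w2.npy',allow_pickle=True).item();c=d['c']
x0,y0,S=195,110,6
z=cv2.resize(im[y0:y0+110,x0:x0+110],None,fx=S,fy=S,interpolation=cv2.INTER_CUBIC)
oo=np.array([.7003,-.0132,.0986])
def ring(h,r,col,off=(0,0)):
    P=oo+N*h+U*off[0]+YR*off[1]+np.outer(np.cos(th),U)*r+np.outer(np.sin(th),YR)*r
    p=(proj(P,*c)-[x0,y0]+.5)*S-.5;cv2.polylines(z,[p.round().astype(np.int32)],True,col,1)
for h,r in((0,.045),(.026,.045),(.06,.0175),(.078,.0175),(.078,.013),(.1,.013),(.1,.011)):ring(h,r,(0,255,255))
ring(.103,.0095,(0,0,255));ring(.114,.0095,(0,0,255))
cv2.imwrite('pics/w2z.png',z[:600])
E
```

```text
cmd [ 0.6188 -0.0165  0.2702]
4.9917 [ 0.619  -0.0155  0.2701] 0.3331843145549089
5.0917 [ 0.6189 -0.016   0.2701] 0.19886926216609957
5.1917 [ 0.6188 -0.0163  0.2701] 0.0812925728082716
[[-0.0001  0.0002  0.0002]
 [-0.0002 -0.0001  0.    ]
 [ 0.0001  0.0001 -0.    ]]
```

View pics/w2z.png

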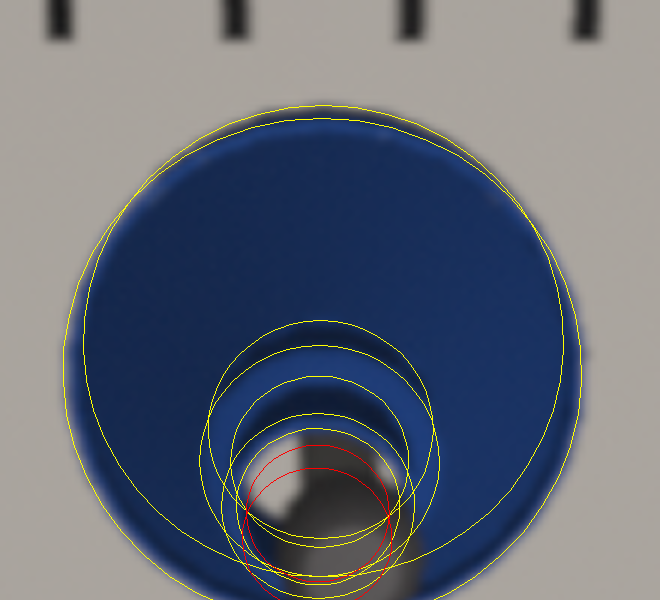

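```bash
python3 - <<'E'
from h import *
im=cv2.imread('pics/w2.png').astype(int);d=np.load('w2.npy',allow_pickle=True).item();c=d['c']
b=((im[...,0]-im[...,2]>25)).astype(np.uint8)
b[:, :195]=0;b[:,305:]=0;b[:110]=0;b[222:]=0
h=cv2.morphologyEx(b,cv2.MORPH_CLOSE,np.ones((25,25)))
val=np.ones_like(b,float);val[185:225,236:268]=0
o=np.array([.699,-.012,.098])
x,e=fit([(c,h.astype(bool),val)],lambda x:(o+U*x[0]+YR*x[1]+N*x[2],N),(0,0,0),.008);print(x,e,o+U*x[0]+YR*x[1]+N*x[2])
x2,e=fit([(c,h.astype(bool),val)],lambda x:(o+U*x[0]+YR*x[1],N),(0,0),.008);print(x2,e)
x=x2;oo=o+U*x[0]+YR*x[1];print(oo)
x0,y0,S=200,125,6
z=cv2.resize(im[y0:y0+100,x0:x0+100].astype(np.uint8),None,fx=S,fy=S,interpolation=cv2.INTER_CUBIC)
def ring(h,r,col,off=(0,0)):
    P=oo+N*h+U*off[0]+YR*off[1]+np.outer(np.cos(th),U)*r+np.outer(np.sin(th),YR)*r
    p=(proj(P,*c)-[x0,y0]+.5)*S-.5;cv2.polylines(z,[p.round().astype(np.int32)],True,col,1)
for h,r in((0,.045),(.026,.045),(.06,.0175),(.078,.0175),(.078,.013),(.1,.013),(.1,.011)):ring(h,r,(0,255,255))
ring(.103,.0095,(0,0,255),(0,.004));ring(.115,.0085,(0,0,255),(0,.004))
cv2.imwrite('pics/w2y.png',z[:600])
E
```

```text
[ 0.0025 -0.0008 -0.0021] 0.012486936073854728 [ 0.7022 -0.0126  0.0972]
[ 0.0023 -0.0008] 0.01580735063577774
[ 0.7011 -0.0127  0.099 ]
```

View pics/w2y.png

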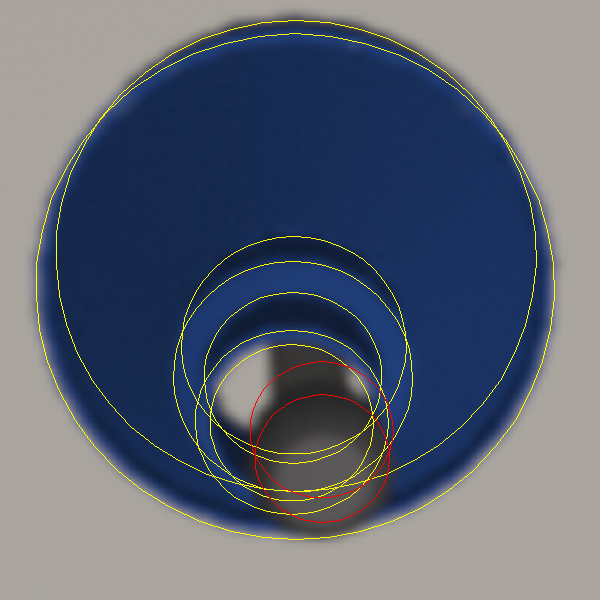

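```bash
python3 - <<'E'
from h import *
im=cv2.imread('pics/w2.png');d=np.load('w2.npy',allow_pickle=True).item();c=d['c']
oo=np.array([.7011,-.0127,.099])
def onface(px):
    K,o,R=c;r=ray(px,K,o,R);p=o+r*((oo-o)@N)/(r@N);return (p-oo)@U,(p-oo)@YR
g=cv2.cvtColor(im,cv2.COLOR_BGR2GRAY).astype(int)
for row in(110,120,130,230,250,270):
    print(row,[ (k,g[row,k]) for k in list(range(62,100,3))],[ (k,g[row,k]) for k in list(range(400,440,3))])
for p in((66,98),(433,98),(89,284),(412,284)):print(p,onface(p))
z=cv2.resize(im[85:300,55:450],None,fx=2,fy=2,interpolation=2);cv2.imwrite('pics/w2f.png',z)
E
```

```text
110 [(62, np.int64(147)), (65, np.int64(141)), (68, np.int64(157)), (71, np.int64(158)), (74, np.int64(158)), (77, np.int64(158)), (80, np.int64(158)), (83, np.int64(153)), (86, np.int64(43)), (89, np.int64(83)), (92, np.int64(159)), (95, np.int64(159)), (98, np.int64(159))] [(400, np.int64(163)), (403, np.int64(163)), (406, np.int64(155)), (409, np.int64(31)), (412, np.int64(118)), (415, np.int64(162)), (418, np.int64(162)), (421, np.int64(162)), (424, np.int64(162)), (427, np.int64(162)), (430, np.int64(159)), (433, np.int64(144)), (436, np.int64(150)), (439, np.int64(147))]
120 [(62, np.int64(145)), (65, np.int64(146)), (68, np.int64(150)), (71, np.int64(158)), (74, np.int64(158)), (77, np.int64(158)), (80, np.int64(159)), (83, np.int64(159)), (86, np.int64(159)), (89, np.int64(160)), (92, np.int64(159)), (95, np.int64(160)), (98, np.int64(160))] [(400, np.int64(163)), (403, np.int64(164)), (406, np.int64(163)), (409, np.int64(163)), (412, np.int64(163)), (415, np.int64(162)), (418, np.int64(163)), (421, np.int64(162)), (424, np.int64(162)), (427, np.int64(163)), (430, np.int64(14
[... 1989 characters left out ...]
4(115)), (89, np.int64(115)), (92, np.int64(134)), (95, np.int64(159)), (98, np.int64(158))] [(400, np.int64(163)), (403, np.int64(162)), (406, np.int64(82)), (409, np.int64(49)), (412, np.int64(39)), (415, np.int64(22)), (418, np.int64(22)), (421, np.int64(23)), (424, np.int64(21)), (427, np.int64(22)), (430, np.int64(36)), (433, np.int64(51)), (436, np.int64(51)), (439, np.int64(50))]
(66, 98) (np.float64(-0.07586228858266103), np.float64(-0.19236677567552293))
(433, 98) (np.float64(-0.07609947664880672), np.float64(0.1942492203296597))
(89, 284) (np.float64(0.14893804275520303), np.float64(-0.20221336093704684))
(412, 284) (np.float64(0.14896681567696027), np.float64(0.20630088229901297))
```

View pics/w2f.png

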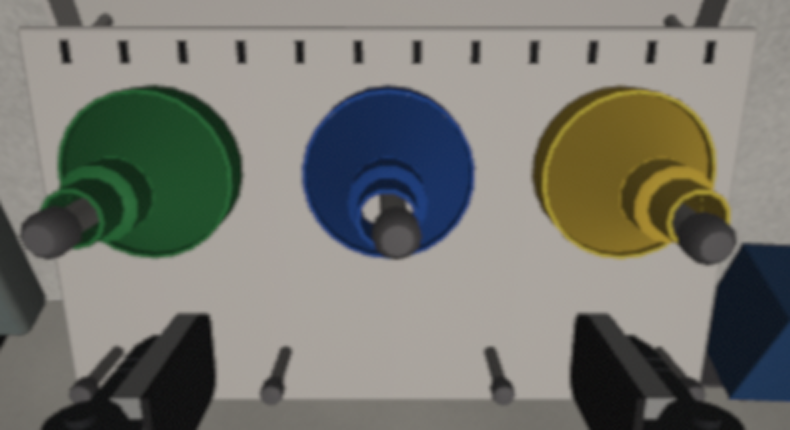

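```bash
cat >> h.py <<'E'
F0=np.array([.7011,-.0127,.099])
R0=tool(-N,YR)
def show(s,base=None):
    f=s['contact_force'];t=s['wrist_torque']
    return 't %.2f F(u,v,n)=%s T=%s'%(s['t'],np.round([f@U,f@YR,f@N],2),np.round([t@U,t@YR,t@N],3))
E
python3 - <<'E'
from cell import ctrl,optics
from h import *
ctrl.movel(F0+N*.12,R0,speed=.1); print(show(ctrl.state()))
ctrl.movel(F0+N*.055,R0,speed=.06);ctrl.dwell(.3)
s=ctrl.state();print(show(s),(s['position']-F0-N*.055)@np.c_[U,YR,N])
cv2.imwrite('pics/w3.png',optics.camera('wrist'))
E
```

```text
t 6.14 F(u,v,n)=[-0.27 -0.27  0.23] T=[0.017 0.454 0.053]
t 7.67 F(u,v,n)=[-0.04  0.36  0.13] T=[-0.02   0.463 -0.008] [0.0001 0.     0.0002]
```

View pics/w3.png

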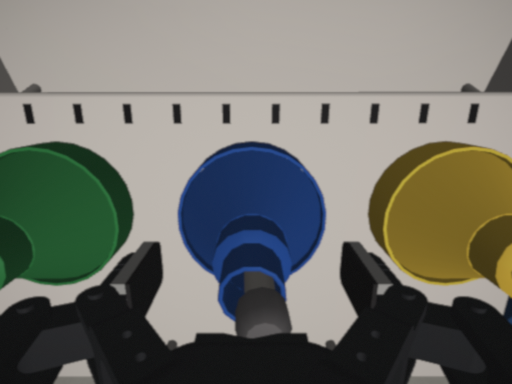

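```bash
python3 - <<'E'
from cell import ctrl,optics
from h import *
print(show(ctrl.state()))
ctrl.grip(.0,30);s=ctrl.state();print(show(s),s['gripper_width'])
ctrl.dwell(.2);s=ctrl.state();print(show(s),s['gripper_width'],(s['position']-F0-N*.055)@np.c_[U,YR,N])
cv2.imwrite('pics/w4.png',optics.camera('wrist'))
E
```

```text
t 7.72 F(u,v,n)=[-0.34 -0.26 -0.7 ] T=[0.004 0.472 0.   ]
t 8.28 F(u,v,n)=[-0.35  0.73  2.37] T=[0.022 0.395 0.036] 0.03573735868288654
t 8.47 F(u,v,n)=[-0.61  0.98  2.96] T=[0.039 0.423 0.048] 0.035553875190783873 [ 0.0003 -0.      0.0001]
```

View pics/w4.png

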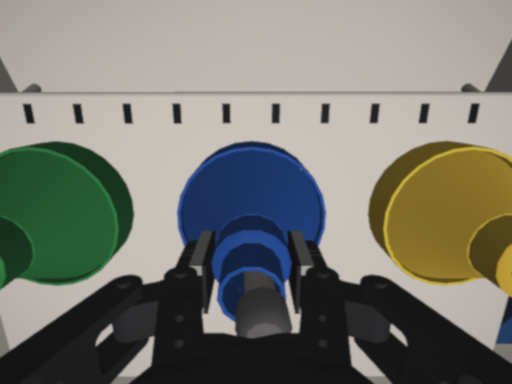

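```bash
cat >> h.py <<'E'
def avg(ctrl,n=5,dt=.02):
    fs=[];ts=[]
    for i in range(n):
        ctrl.dwell(dt);s=ctrl.state();fs.append(s['contact_force']);ts.append(s['wrist_torque'])
    B=np.c_[U,YR,N];return np.mean(fs,0)@B,np.mean(ts,0)@B
def feel(ctrl,p0,R,dvec,f0,step=.0005,thr=2.0,mx=.010):
    k=0;tr=[];p=p0
    while k*step<mx:
        k+=1;p=p0+dvec*k*step;ctrl.movel(p,R,speed=.02)
        f,t=avg(ctrl,3,.02);df=(f-f0)@(np.array([U,YR,N])@dvec);tr.append(round(df,1))
        if df<-thr:break
    print('feel',k*step,tr,round(ctrl.state()['t'],2));return k*step,p
E
python3 - <<'E'
from cell import ctrl,optics
from h import *
p=F0+N*.0565
ctrl.movel(p,R0,speed=.01);f0,t0=avg(ctrl);print(f0,t0,ctrl.state()['t'])
d,_=feel(ctrl,p,R0,YR,f0)
ctrl.movel(p,R0,speed=.03);print(avg(ctrl))
E
```

```text
[-0.4032  0.08   -0.8279] [0.033  0.4942 0.0122] 8.9083
feel 0.009000000000000001 [np.float64(-0.2), np.float64(0.4), np.float64(-0.2), np.float64(0.0), np.float64(-0.0), np.float64(-0.0), np.float64(-0.3), np.float64(0.1), np.float64(0.2), np.float64(-0.3), np.float64(0.4), np.float64(-0.9), np.float64(-0.6), np.float64(-0.2), np.float64(-0.1), np.float64(-0.7), np.float64(-1.6), np.float64(-2.9)] 14.31
(array([-0.1539,  0.0519, -0.6835]), array([-0.0295,  0.5394,  0.0144]))
```

```bash
python3 - <<'E'
from cell import ctrl,optics
from h import *
p=F0+N*.0565
f0=np.array([-.25,.05,-.75])
d,_=feel(ctrl,p,R0,-YR,f0)
v=(.0082-d+.0003)/2;print('v',v)
p=p+YR*v;ctrl.movel(p,R0,speed=.03)
a,_=feel(ctrl,p+U*.002,R0,U,f0)
ctrl.movel(p,R0,speed=.03)
b,_=feel(ctrl,p-U*.002,R0,-U,f0)
print('u',(a-b)/2,ctrl.state()['t'])
ctrl.movel(p+U*(a-b)/2,R0,speed=.03)
s=ctrl.state();np.save('c.npy',dict(c=cam(optics,'wrist',s)),allow_pickle=True)
cv2.imwrite('pics/w5.png',optics.camera('wrist'));print(avg(ctrl))
E
```

```text
feel 0.003 [np.float64(0.1), np.float64(-0.2), np.float64(0.2), np.float64(-0.8), np.float64(-1.7), np.float64(-3.1)] 16.64
v 0.0027500000000000003
feel 0.007 [np.float64(-0.0), np.float64(-0.4), np.float64(0.2), np.float64(-0.2), np.float64(-0.2), np.float64(-0.7), np.float64(0.1), np.float64(-0.1), np.float64(0.1), np.float64(0.2), np.float64(-0.1), np.float64(-0.8), np.float64(-1.8), np.float64(-4.1)] 21.21
feel 0.003 [np.float64(0.4), np.float64(0.0), np.float64(0.2), np.float64(-0.5), np.float64(-1.7), np.float64(-2.9)] 23.48
u 0.002 23.4833
(array([-6.4734,  0.0722, 11.9081]), array([0.1081, 1.8117, 0.0166]))
```

View pics/w5.png

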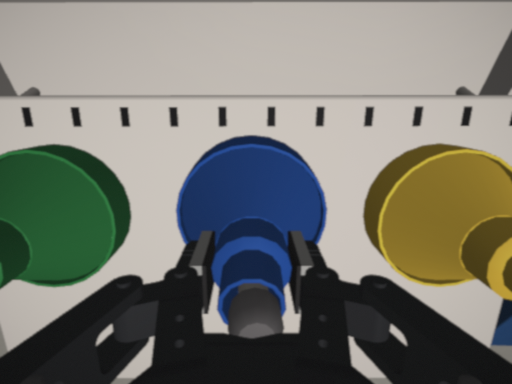

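```bash
python3 - <<'E'
from cell import ctrl,optics
from h import *
p=F0+N*.0565+YR*.00275+U*.002
s=ctrl.state();print((s['position']-p)@np.c_[U,YR,N]*1e3)
for k in (.0005,.001):
    ctrl.movel(p+N*k,R0,speed=.01);print(k,avg(ctrl))
s=ctrl.state();print((s['position']-p)@np.c_[U,YR,N]*1e3,s['t'])
c=cam(optics,'wrist',s);im=optics.camera('wrist');cv2.imwrite('pics/w6.png',im)
np.save('c6.npy',dict(c=c,s=s),allow_pickle=True)
E
cat > tilt.py <<'E'
import sys
from h import *
def blue(im):
    im=im.astype(int);b=(im[...,0]-im[...,2]>25).astype(np.uint8);b[:,:170]=0;b[:,335:]=0;return b
def tfit(im,c,s,use=slice(0,300)):
    b=blue(im);p=s['position'];R=s['eef_rot'];a,bb,n=R[:,0],R[:,2],-R[:,1]
    val=np.zeros(b.shape);val[100:265,170:207]=1;val[100:228,170:335]=1;val[100:265,300:335]=1  # rim part outside fingers
    val[228:,:]=0
    m=cv2.morphologyEx(b,cv2.MORPH_CLOSE,np.ones((5,5)));m[240:]=m[240:]
    pf=lambda x:(p-n*.055+a*x[0]+bb*x[1]+n*x[4],n+a*x[2]*10+bb*x[3]*10)
    def pf(x):
        z=n+a*x[2]*10+bb*x[3]*10;z/=np.linalg.norm(z);return p+n*.020+a*x[0]+bb*x[1]-z*(.075+x[4]),z
    return fit([(c,m.astype(bool),val)],pf,(0,0,0,0,0.),.003)
E
python3 - <<'E'
from cell import optics
from tilt import *
for nm,cc in(('w4',None),('w5','c'),('w6','c6')):
    im=cv2.imread(f'pics/{nm}.png')
    from h import *
    s=np.load('c6.npy',allow_pickle=True).item()['s']
    c=cam(optics,'wrist',s)   # tool-relative: same for all
    x,e=tfit(im,c,s);print(nm,'du,dv mm',x[:2]*1e3,'tilt deg u,v',np.degrees(x[2:4]*10),'ax',x[4]*1e3,e)
E
```

```text
[-3.4853 -0.1614  0.0384]
0.0005 (array([-5.4957,  0.3882,  9.6176]), array([0.0598, 1.5798, 0.0362]))
0.001 (array([ 0.0629, -0.4905, -0.6125]), array([ 0.0189,  0.5204, -0.0028]))
[-0.1958  0.0011  0.7732] 24.6667
w4 du,dv mm [-3.8222  0.4225] tilt deg u,v [-2.9911  0.5639] ax -0.6888214319017152 0.004828758296281977
w5 du,dv mm [-2.7025  0.4836] tilt deg u,v [1.2967 0.6514] ax -2.2090207455171558 0.004543222003929273
w6 du,dv mm [-1.1243  0.617 ] tilt deg u,v [0.8419 0.8342] ax -1.9875651719224512 0.005397045827547027
```

```bash
python3 - <<'E'
from cell import ctrl,optics
from tilt import *
p=F0+N*.055+YR*.003+U*.002
ctrl.movel(p+N*.0005,R0,speed=.01);print(avg(ctrl))
ctrl.grip(.046,60);ctrl.movel(p,R0,speed=.02);print(avg(ctrl))
im=optics.camera('wrist');cv2.imwrite('pics/w7.png',im)
ctrl.grip(.0,60);f,t=avg(ctrl);print(f,t)
s=ctrl.state();c=cam(optics,'wrist',s);im=optics.camera('wrist');cv2.imwrite('pics/w8.png',im)
print((s['position']-p)@np.c_[U,YR,N]*1e3,s['t'],s['gripper_width'])
np.save('c8.npy',dict(c=c,s=s),allow_pickle=True)
x,e=tfit(im,c,s);print('du,dv mm',x[:2]*1e3,'tilt deg u,v',np.degrees(x[2:4]*10),'ax',x[4]*1e3,e)
E
```

```text
(array([0.3897, 0.1278, 0.2972]), array([-0.0157,  0.4278, -0.017 ]))
(array([ 0.1919,  0.2579, -0.1691]), array([-0.0088,  0.4668, -0.0016]))
[ 0.1279 -0.0133  4.8187] [-0.0263  0.2908  0.0068]
[ 0.5652 -0.0954  0.2856] 26.1917 0.03285094191626475
du,dv mm [-1.9864  1.5485] tilt deg u,v [-1.2709  1.7354] ax -1.3991299461999553 0.006059511297950604
```

View pics/w8.png

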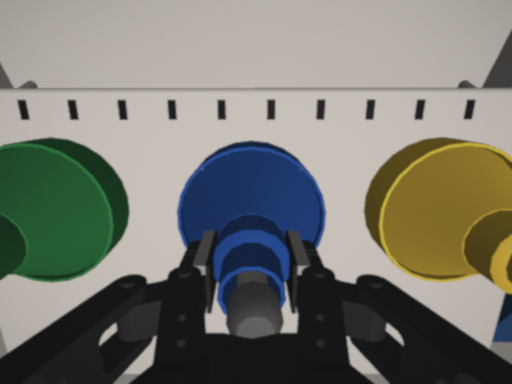

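```bash
cat >> tilt.py <<'E'
def tfit3(im,c,s):
    b=blue(im);p=s['position'];R=s['eef_rot'];a,bb,n=R[:,0],R[:,2],-R[:,1]
    val=np.zeros(b.shape);val[100:228,170:335]=1
    m=cv2.morphologyEx(b,cv2.MORPH_CLOSE,np.ones((5,5)))
    pf=lambda x:(p-n*(.055+x[2])+a*x[0]+bb*x[1],n)
    x,e=fit([(c,m.astype(bool),val)],pf,(0,0,0.),.003);return x,e,pf(x)
def overlay(im,c,o,z,caps,fn,crop=(195,225,110,110),S=5):
    a,b,z=basis(z);a=-a if a@U<0 else a;b=b if b@YR>0 else -b
    x0,y0,w,h=crop;q=cv2.resize(im[y0:y0+h,x0:x0+w],None,fx=S,fy=S,interpolation=2)
    def ring(h,r,col,off=(0,0)):
        P=o+z*h+a*off[0]+b*off[1]+np.outer(np.cos(th),a)*r+np.outer(np.sin(th),b)*r
        cv2.polylines(q,[((proj(P,*c)-[x0,y0]+.5)*S-.5).round().astype(np.int32)],True,col,1)
    for hh,r in((.06,.0175),(.078,.0175),(.078,.013),(.1,.013),(.1,.011)):ring(hh,r,(0,255,255))
    for hh,r,off,col in caps:ring(hh,r,col,off)
    cv2.imwrite(fn,q[:600])
E
python3 - <<'E'
from tilt import *
D=np.load('c8.npy',allow_pickle=True).item();c,s=D['c'],D['s']
for n in('w4','w8'):
    im=cv2.imread(f'pics/{n}.png');x,e,(o,z)=tfit3(im,c,s);print(n,x*1e3,e)
    overlay(im,c,o,z,[(.103,.0095,(0,0),(0,0,255)),(.113,.0095,(0,0),(0,0,255))],f'pics/{n}o.png')
E
```

```text
w4 [-0.4379 -0.1681 -1.9681] 0.006830337006250403
w8 [-0.5663 -0.2261 -1.8984] 0.006572681292695744
```

View pics/w8o.png

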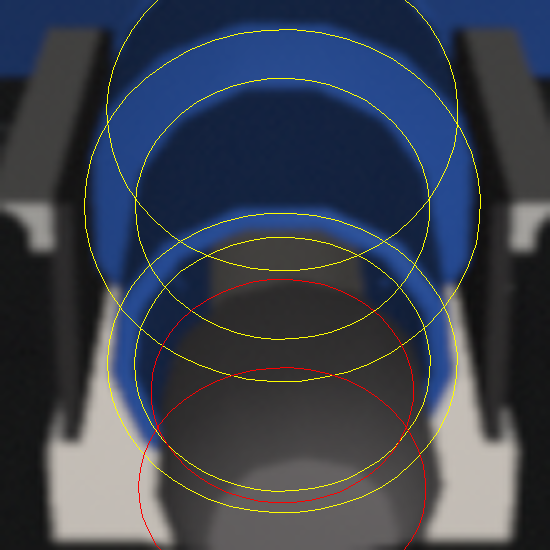

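View pics/w4o.png

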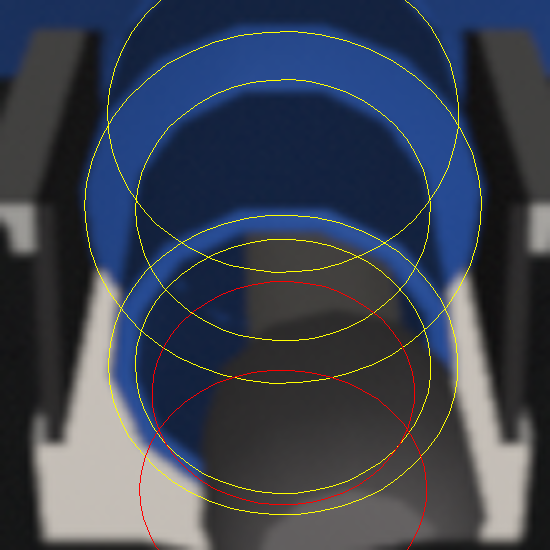

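```bash
cat >> h.py <<'E'
def pose(u,v,lift,tu,tv):
    "tip centre offset u,v from F0 axis (m), lift along N; axis tilt deg; returns TCP pos, R, axis"
    a=N+np.tan(np.radians(tu))*U+np.tan(np.radians(tv))*YR;a/=np.linalg.norm(a)
    T=F0+U*u+YR*v+N*(.1+lift)
    return T-a*.045,tool(-a,YR),a
E
python3 - <<'E'
from cell import ctrl,optics
from tilt import *
p=F0+N*.055+YR*.003+U*.002
s=ctrl.state();print((s['position']-p)@np.c_[U,YR,N]*1e3)
P,R,a=pose(.0023,.0034,.002,0,2.0)
ctrl.movel(P,R,speed=.01);print(avg(ctrl,8))
s=ctrl.state();c=cam(optics,'wrist',s);im=optics.camera('wrist');cv2.imwrite('pics/w9.png',im)
print((s['position']-P)@np.c_[U,YR,N]*1e3,s['t'],s['gripper_width'])
x,e,(o,z)=tfit3(im,c,s);print(x*1e3,e)
overlay(im,c,o,z,[(.101,.0095,(0,0),(0,0,255)),(.111,.0095,(0,0),(0,0,255))],'pics/w9o.png')
E
```

```text
[ 0.4934 -0.0669  0.2686]
(array([-0.1542,  0.041 , -0.4253]), array([ 0.118 ,  0.487 , -0.0194]))
[-0.4135 -0.13   -0.2324] 26.7583 0.03298484834842179
[-0.6037 -0.1494 -1.4054] 0.006390878622593152
```

View pics/w9o.png

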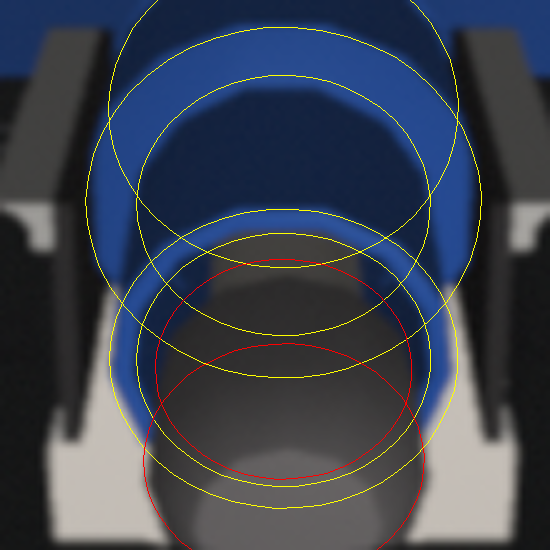

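```bash
python3 - <<'E'
from cell import ctrl,optics
from tilt import *
P,R,a=pose(.0023,.0034,.002,0,2.0)
s=ctrl.state();print((s['position']-P)@np.c_[U,YR,N]*1e3)
P,R,a=pose(.0029,.0036,.002,0,2.0)
ctrl.movel(P,R,speed=.01);f,t=avg(ctrl,10);print(f,t)
s=ctrl.state();print((s['position']-P)@np.c_[U,YR,N]*1e3,s['t'])
im=optics.camera('wrist');c=cam(optics,'wrist',s);cv2.imwrite('pics/w10.png',im)
x,e,(o,z)=tfit3(im,c,s);print(x*1e3,e)
overlay(im,c,o,z,[(.102,.0095,(0,0),(0,0,255)),(.111,.0095,(0,0),(0,0,255))],'pics/w10o.png')
E
```

```text
[-0.3574 -0.2745 -0.18  ]
[-0.3432 -0.0263 -0.9306] [ 0.024   0.534  -0.0138]
[-0.0318 -0.1097 -0.0173] 27.225
[-0.9272 -0.1811 -1.8445] 0.006346984875270085
```

View pics/w10o.png

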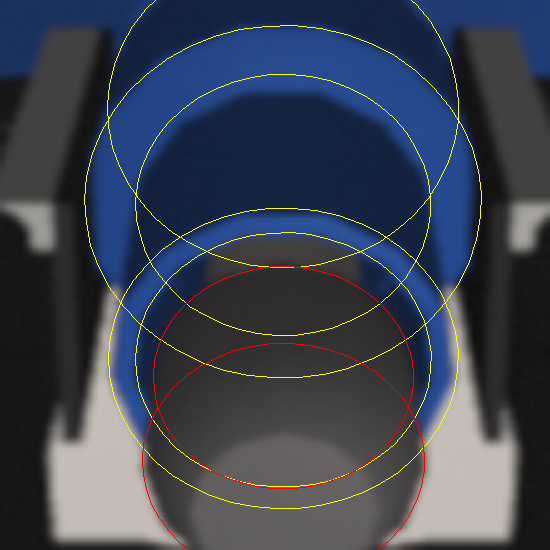

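```bash
python3 - <<'E'
from cell import ctrl,optics
from tilt import *
f0=np.array([-.2,0,-.7])
for L in (.0035,.005,.0065,.008,.010,.012):
    P,R,a=pose(.0027,.0037,.002,0,2.0);P=P+a*(L-.002)
    ctrl.movel(P,R,speed=.015);f,t=avg(ctrl,4)
    s=ctrl.state();print(L,f-f0,(s['position']-P)@np.c_[U,YR,N]*1e3,round(s['t'],2))
    if np.abs(f-f0).max()>4: print('CATCH');break
im=optics.camera('wrist');c=cam(optics,'wrist',s);cv2.imwrite('pics/w11.png',im)
x,e,(o,z)=tfit3(im,c,s);print(x*1e3,e)
overlay(im,c,o,z,[],'pics/w11o.png')
E
```

```text
0.0035 [-0.1838 -0.2926  0.0811] [0.0291 0.0077 0.0716] 27.59
0.005 [ 0.1312  0.1312 -0.0878] [ 0.049  -0.0134  0.0565] 27.91
0.0065 [-0.4289 -0.2731  0.1769] [-0.0087  0.016   0.0476] 28.23
0.008 [-0.0631  0.1543 -0.3592] [ 0.0652 -0.0145  0.0466] 28.54
0.01 [-0.5328 -0.1574 -0.0252] [0.0419 0.0076 0.0344] 28.89
0.012 [-0.1273  0.0792 -0.0108] [ 0.0223 -0.0149  0.0417] 29.24
[-1.4423 -0.2112 -1.5261] 0.005210981189628877
```

View pics/w11o.png

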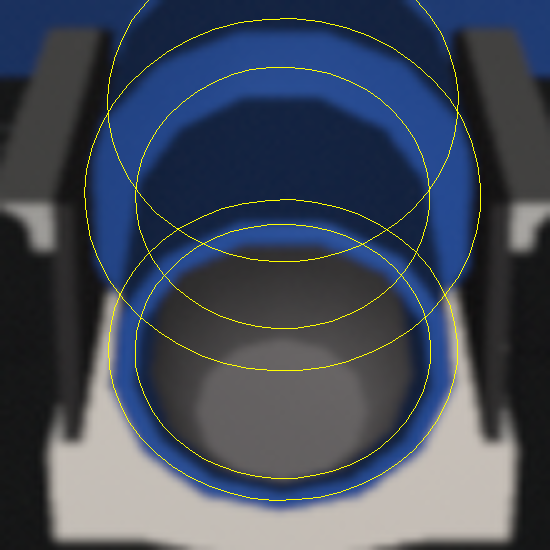

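```bash
python3 - <<'E'
from cell import ctrl,optics
from tilt import *
f0=np.array([-.2,0,-.7]);ok=True
for L in (.015,.018,.022,.027,.033,.04,.048):
    P,R,a=pose(.0027,.0037,.002,0,2.0);P=P+a*(L-.002)
    ctrl.movel(P,R,speed=.02);f,t=avg(ctrl,3)
    s=ctrl.state();print(L,f-f0,(s['position']-P)@np.c_[U,YR,N]*1e3,round(s['t'],2))
    if np.abs(f-f0).max()>3: print('CATCH');ok=False;break
if ok:
    for L in(.08,.145):
        ctrl.movel(P+a*(L-.048),R,speed=.08);f,t=avg(ctrl,3);print(f-f0,t,ctrl.state()['t'])
s=ctrl.state();im=optics.camera('wrist');c=cam(optics,'wrist',s);cv2.imwrite('pics/w12.png',im)
E
```

```text
0.015 [0.3459 0.2944 0.0114] [0.0782 0.0121 0.1045] 29.64
0.018 [0.1085 0.0999 0.0827] [0.0797 0.0108 0.0959] 29.99
0.022 [-0.2318 -0.4519  0.1455] [0.0694 0.0268 0.093 ] 30.39
0.027 [-0.8638 -0.1501  0.0507] [0.0484 0.0307 0.0891] 30.84
0.033 [ 0.1908  0.2402 -0.3688] [0.0437 0.0404 0.0596] 31.34
0.04 [-0.3271  0.3819  0.1917] [0.0245 0.076  0.0417] 31.89
0.048 [ 0.6325 -0.0683 -0.4151] [-0.0024  0.051   0.0279] 32.49
[ 0.1518  0.7327 -0.2083] [ 0.0113  0.5141 -0.002 ] 33.0917
[-0.4736 -0.066   0.2732] [0.0361 0.5215 0.0201] 34.1
```

View pics/w12.png

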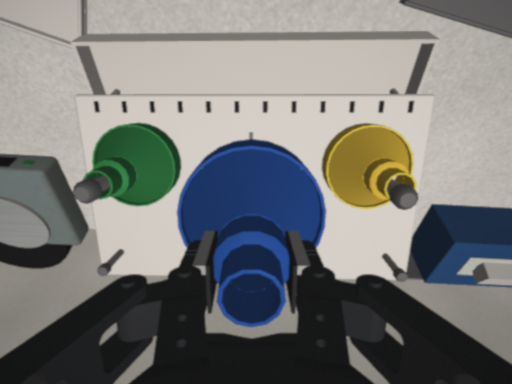

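```bash
python3 - <<'E'
from cell import ctrl,optics,spotter
from tilt import *
RV=tool(-ZW,YR)
ctrl.reach(np.array([.50,.08,.34]),RV)
ctrl.reach(np.array([.498,.266,.235]),RV);f,t=avg(ctrl,10,.03);print(f,t)
s=ctrl.state();print(s['t'],s['position']);c=cam(optics,'wrist',s)
D={}
for n in('wrist','side','top'):
    im=optics.camera(n);cv2.imwrite(f'pics/h_{n}.png',im);cc=c if n=='wrist' else cam(optics,n)
    r=spotter.outline_of(n,'funnel');print(n,[(d['p'],d['box']) for d in r]);D[n]=(cc,r[0]['region'] if r else None)
    if n!='wrist':
        r=spotter.outline_of(n,'reagent');print([(d['p'],d['box']) for d in r[:1]])
D['s']=s;np.save('h.npy',D,allow_pickle=True)
a=cv2.imread('pics/h_side.png')[90:230,150:290];b=cv2.imread('pics/h_top.png')[170:270,90:230]
cv2.imwrite('pics/hs.png',cv2.resize(a,None,fx=4,fy=4,interpolation=2));
E
```

```text
[ 0.0014  0.0266 -0.5489] [-0.014 -0.001 -0.013]
36.0083 [0.4985 0.2652 0.2357]
wrist [(0.83, [175.9, 138.3, 327.7, 327.2])]
side [(0.35, [178.6, 179.0, 238.1, 217.2])]
[(0.81, [221.5, 121.2, 245.5, 182.4])]
top [(0.6, [125.3, 203.2, 158.0, 240.6])]
[(0.82, [89.7, 161.9, 133.4, 187.3])]
```

View pics/hs.png

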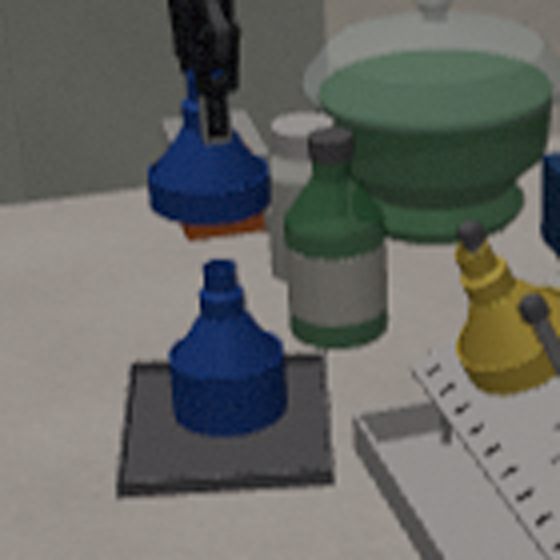

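View pics/h_wrist.png

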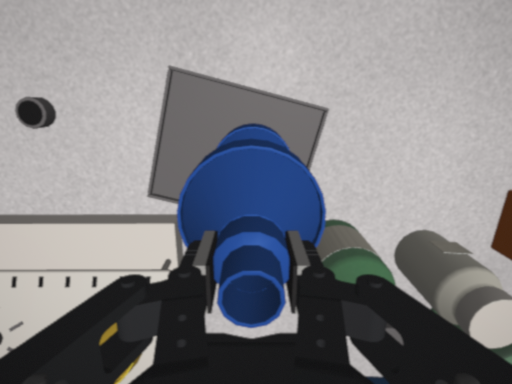

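View pics/h_top.png

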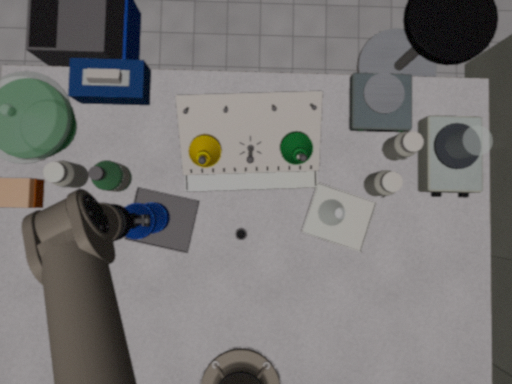

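```bash
cat >> tilt.py <<'E'
def bl(im,t=25):
    im=im.astype(int);return (im[...,0]-im[...,2]>t).astype(np.uint8)
def held(ims,c,cs,s,vr,x0=(0,0,0,0,0),wv=None):
    w,sd=ims;p=s['position'];R=s['eef_rot'];a,bb,n=R[:,0],R[:,2],-R[:,1]
    mw=cv2.morphologyEx(bl(w),cv2.MORPH_CLOSE,np.ones((3,3)))
    vw=np.zeros(mw.shape);vw[140:228,170:335]=1
    if wv is not None: vw=wv
    ms=bl(sd);vs=np.zeros(ms.shape);r0,r1,c0,c1=vr;vs[r0:r1,c0:c1]=1
    # invalidate dark gripper pixels (occluders) in the side picture
    dark=cv2.dilate((sd.max(2)<60).astype(np.uint8),np.ones((3,3)));vs[dark>0]=0
    def pf(x):
        z=n+a*x[2]*10+bb*x[3]*10;z/=np.linalg.norm(z);return p+n*.020+a*x[0]+bb*x[1]-z*(.075+x[4]),z
    x,e=fit([(c,mw,vw),(cs,ms,vs)],pf,x0,.003)
    return x,e,pf(x),ms,vs
E
python3 - <<'E'
from cell import optics
from tilt import *
D=np.load('h.npy',allow_pickle=True).item();s=D['s'];c=D['wrist'][0];cs=cam(optics,'side')
w,sd=cv2.imread('pics/h_wrist.png'),cv2.imread('pics/h_side.png')
vw=np.zeros((384,512));vw[160:228,170:335]=1;vw[228:332,216:288]=1
# fill bore
x,e,(o,z),ms,vs=held((w,sd),c,cs,s,(100,148,180,225),wv=vw)
print(x[:2]*1e3,np.degrees(x[2:4]*10),x[4]*1e3,e,o,z)
v2=vw.copy();v2[228:]=0
x,e,(o,z),ms,vs=held((w,sd),c,cs,s,(100,148,180,225),wv=v2)
print(x[:2]*1e3,np.degrees(x[2:4]*10),x[4]*1e3,e,o,z)
# stack in side, for tilt/pose calibration
m=bl(sd);v=np.zeros(m.shape);v[152:202,180:232]=1
xs,e=fit([(cs,m,v)],lambda x:(np.array([x[0],x[1],.03]),ZW+np.array([x[2]*10,0,0])),(.498,.266,0),.003);print('stack',xs,np.degrees(xs[2]*10),e)
r=render(o,z,cs);q=sd.copy();cn,_=cv2.findContours((r>.5).astype(np.uint8),0,1);cv2.imwrite('pics/hq.png',cv2.resize(cv2.drawContours(q,cn,-1,(0,255,255),1)[90:230,150:290],None,fx=4,fy=4,interpolation=0))
E
```

```text
[-0.6881 -0.0378] [3.016  0.0204] -1.3697718026117545 0.03162558695840563 [0.494  0.265  0.1822] [0.0514 0.0025 0.9987]
[-1.9344  1.4298] [1.5811 1.5595] -2.51670789943284 0.02037370015471326 [0.4947 0.2645 0.1833] [0.025  0.0279 0.9993]
stack [ 0.4899  0.2296 -0.0004] -0.22482310936131947 0.06923201206376561
```

View pics/hq.png

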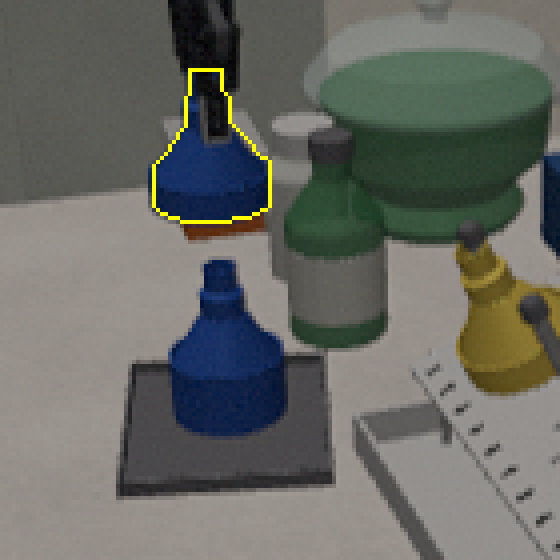

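```bash
python3 - <<'E'
from cell import optics
from tilt import *
D=np.load('h.npy',allow_pickle=True).item();s=D['s'];c=D['wrist'][0];cs=cam(optics,'side')
p=s['position'];R=s['eef_rot'];a,bb,n=R[:,0],R[:,2],-R[:,1]
def pf(x):
    z=n+a*x[1]*10;z/=np.linalg.norm(z);return p+n*.020+a*x[0]+bb*x[3]-z*(.075+x[2]),z
for nm in('w4','w8','w12','h_wrist'):
    im=cv2.imread(f'pics/{nm}.png');
    for t in(25,35):
        m=cv2.morphologyEx(bl(im,t),cv2.MORPH_CLOSE,np.ones((3,3)))
        v=np.zeros(m.shape);v[100:228,170:335]=1
        if nm=='h_wrist': v[:160]=0
        for st in (0,.005):
            x,e=fit([(c,m,v)],pf,(0,st,0,0),.003);print(nm,t,x[[0,3,2]]*1e3,np.degrees(x[1]*10),e)
sd=cv2.imread('pics/h_side.png').astype(int)
ms=bl(sd.astype(np.uint8),25)
vs=np.zeros(ms.shape);vs[100:148,180:222]=1;vs[100:126,192:212]=0;vs[:120,196:215]=0
for row in range(104,148,3):print(row,''.join('#' if ms[row,k] else '.' for k in range(180,225)),''.join('%d'%vs[row,k] for k in range(180,225)))
for st in(-.005,0,.005):
    x,e=fit([(cs,ms,vs)],pf,(0,st,0,0),.003);print('side',x[[0,3,2]]*1e3,np.degrees(x[1]*10),e)
o,z=pf(x);r=render(o,z,cs);q=cv2.imread('pics/h_side.png');cn,_=cv2.findContours((r>.5).astype(np.uint8),0,1);cv2.imwrite('pics/hq2.png',cv2.resize(cv2.drawContours(q,cn,-1,(0,255,255),1)[90:160,170:240],None,fx=8,fy=8,interpolation=0))
E
```

```text
w4 25 [ 0.2531 -0.064  -2.7447] 0.8647614864931993 0.007605193328278999
w4 25 [-4.3176 -0.0485 -1.3894] -3.1150752693379786 0.004635772049532474
w4 35 [-3.9219 -0.0432 -1.0768] -2.9896754081878427 0.00418401665598975
w4 35 [ 3.8997 -0.0083 -1.5181] 3.681324918962699 0.010361947469570788
w8 25 [-0.2104 -0.0519 -2.7491] 0.6379965919828705 0.007149948757366129
w8 25 [ 3.1435 -0.074  -1.2901] 3.341087405257408 0.009988310274148092
w8 35 [ 0.2009  0.0251 -1.8348] 0.5878457313360307 0.007980975959345885
w8 35 [ 3.4079 -0.0908 -1.2621] 3.260028577688572 0.010346765261580558
w12 25 [ 0.1406 -0.0592 -2.7561] 1.8023343388609772 0.005073125112673518
w12 25 [ 2.3901 -0.1406 -2.1463] 3.7129561677059253 0.006439291508923742
w12 35 [-4.1289 -0.0152 -0.4669] -2.1612995682164398 0.003514298173138713
w12 35 [ 2.4487 -0.0255 -2.3887] 3.527440144418402 0.006383113008353989
h_wrist 25 [-1.296  -0.1193 -2.5174] 1.6917045968200275 0.0025299653033329828
h_wrist 25 [ 0.2954 -0.0811 -2.6837] 3.1213886660906383 0.0029176742718957
h_wrist 35 [-0.9132 -0.1561 -2.2432] 1.8314851921607866 0.0027144950706101787
h_w
[... 1027 characters left out ...]
11000
134 .......##############################........ 111111111111111111111111111111111111111111000
137 .......##############################........ 111111111111111111111111111111111111111111000
140 ........#############################........ 111111111111111111111111111111111111111111000
143 ..........#######################............ 111111111111111111111111111111111111111111000
146 ............................................. 111111111111111111111111111111111111111111000
side [-5.2809  4.1329 -2.4849] -0.12009877040112987 0.013625592417061612
side [-3.2533  6.174  -1.4875] 1.6311921361400479 0.012817750969409738
side [-1.7813  3.8434 -2.1793] 3.9674812293908963 0.013652520465316674
```

View pics/hq2.png

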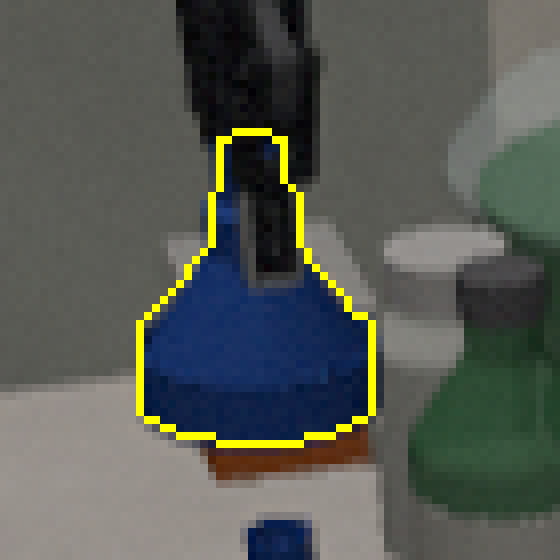

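```bash
python3 - <<'E'
from cell import optics
from tilt import *
D=np.load('h.npy',allow_pickle=True).item();s=D['s'];cs=cam(optics,'side')
p=s['position'];R=s['eef_rot'];a,bb,n=R[:,0],R[:,2],-R[:,1]
def pf(x):
    z=n+a*x[1]*10;z/=np.linalg.norm(z);return p+n*.020+a*x[0]+bb*x[3]-z*(.075+x[2]),z
sdi=cv2.imread('pics/h_side.png')
for t in(12,18,25):
    ms=bl(sdi,t)
    vs=np.zeros(ms.shape);vs[104:148,180:222]=1;vs[100:127,197:222]=0;vs[:115]=0
    for st in(-.005,0,.005):
        x,e=fit([(cs,ms,vs)],pf,(0,st,0,0),.003);print('side',t,x[[0,3,2]]*1e3,np.degrees(x[1]*10),e)
o,z=pf(x);r=render(o,z,cs);q=sdi;cn,_=cv2.findContours((r>.5).astype(np.uint8),0,1);cv2.imwrite('pics/hq3.png',cv2.resize(cv2.drawContours(q,cn,-1,(0,255,255),1)[90:160,170:240],None,fx=8,fy=8,interpolation=0))
# control: standing stack fit, axis free
ms=bl(cv2.imread('pics/side0.png'),18);vs=np.zeros(ms.shape);vs[150:182,180:228]=1
for st in(-.005,0,.005):
    x,e=fit([(cs,ms,vs)],lambda x:(np.array([.498+x[0],.266+x[1],.03]),ZW+np.array([10*x[2],0,0])),(0,0,st),.003);print('stack',x[:2]*1e3,np.degrees(x[2]*10),e)
E
```

```text
side 12 [-4.263   2.262  -2.9802] 0.352260266888788 0.011399526253454402
side 12 [-3.025   4.0668 -1.6603] 1.462444622788411 0.011251480457954995
side 12 [-2.1923  4.2733 -1.695 ] 2.487446106751157 0.011226806158705093
side 18 [-4.5918  3.3284 -2.6394] 0.38765186348006186 0.014909450457951707
side 18 [-2.8846  5.1592 -1.5779] 1.8039960688195442 0.013920691090757702
side 18 [-1.9354  5.1927 -1.5192] 2.8442246015911805 0.013660491257285596
side 25 [-4.0064  2.9085 -2.6505] 0.5227597341726107 0.01612990090478242
side 25 [-2.1721  3.9267 -2.0351] 2.557608770531329 0.015187419215855235
side 25 [-1.4119  3.1182 -1.9641] 3.6841538030860193 0.014568074105988798
stack [-3.5317 -3.972 ] 0.5544306995440281 0.007901174168297456
stack [-3.5191 -3.7956] 0.5822845460388328 0.007778864970645793
stack [-3.3928 -3.963 ] 0.1494950741038255 0.007974559686888453
```

View pics/hq3.png

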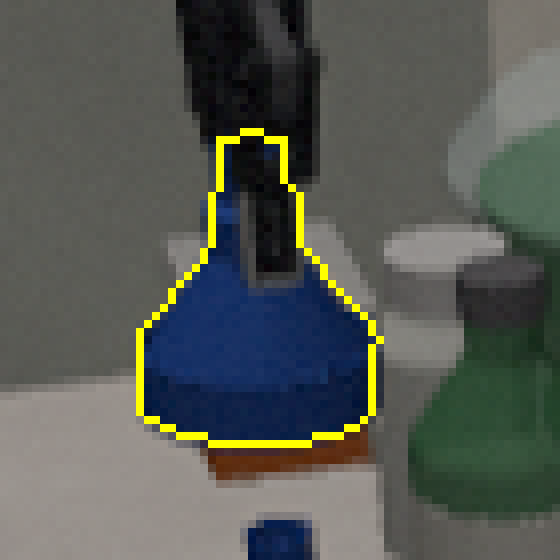

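```bash
python3 - <<'E'
from cell import ctrl,optics
from tilt import *
RV=tool(-ZW,YR);B=np.array([.4985,.2661,0])
ctrl.movel(B+ZW*.150,RV,speed=.1)
f0=[]
for i in range(8):ctrl.dwell(.03);f0.append(ctrl.state()['contact_force'])
f0=np.mean(f0,0);print(f0,ctrl.state()['t'],ctrl.state()['position'])
np.save('f0.npy',f0)
z=.150
while z>.108:
    z-=.0025 if z>.128 else .0015
    ctrl.movel(B+ZW*z,RV,speed=.02)
    fs=[]
    for i in range(3):ctrl.dwell(.015);s=ctrl.state();fs.append(s['contact_force'])
    f=np.mean(fs,0)-f0;print(round(z,4),f,s['position']-B-ZW*z,round(s['t'],2))
    if f[2]>5 or np.hypot(*f[:2])>4:print('contact');break
im=optics.camera('wrist');cv2.imwrite('pics/w13.png',im)
a=optics.camera('side');cv2.imwrite('pics/s13.png',cv2.resize(a[90:230,150:290],None,fx=4,fy=4,interpolation=2))
E
```

```text
[ 0.0614 -0.0196 -0.6075] 37.675 [0.4987 0.2663 0.1505]
0.1475 [ 0.0405  0.1913 -0.0447] [-0.0001 -0.0001 -0.0001] 38.0
0.145 [-0.0977  0.0898 -0.2839] [-0.0001 -0.0001 -0.0001] 38.33
0.1425 [-0.3573 -0.1931 -0.055 ] [-0.     -0.     -0.0001] 38.65
0.14 [ 0.2492 -0.0116  0.1577] [-0.0001 -0.     -0.0001] 38.98
0.1375 [ 0.23    0.1106 -0.5863] [-0.     -0.     -0.0001] 39.3
0.135 [-0.155   0.4611 -0.5969] [-0.0001 -0.0001 -0.0001] 39.62
0.1325 [-0.0589  0.4121  0.3641] [-0.     -0.     -0.0001] 39.95
0.13 [0.0325 0.3649 0.2008] [-0.0001 -0.     -0.0001] 40.27
0.1275 [ 0.1035 -0.1176  0.2929] [-0.     -0.     -0.0001] 40.6
0.126 [ 0.3367  0.5445 -0.0584] [-0. -0. -0.] 40.9
0.1245 [ 0.0234 -0.0242 -0.299 ] [-0. -0. -0.] 41.2
0.123 [ 0.2016 -0.4227 -0.1695] [-0.0001 -0.     -0.0001] 41.5
0.1215 [-0.0296  0.1782 -0.6673] [-0.  0. -0.] 41.8
0.12 [0.3474 0.0552 0.0076] [-0.     -0.0001 -0.0001] 42.1
0.1185 [ 0.2882  0.058  -0.2286] [-0.     -0.     -0.0001] 42.4
0.117 [ 0.1923 -0.2613 -0.0373] [-0.     -0.     -0.0001] 42.7
0.1155 [0.0174 0.3956 0.1632] [-0.     -0.     -0.0001] 43.0
0.114 [ 0.3132 -0.2557 -0.6335] [-0.0001 -0.     -0.0001] 43.3
0.1125 [ 0.0261  0.0458 -0.2192] [-0. -0. -0.] 43.6
0.111 [-0.0942 -0.2509 -0.2272] [-0.     -0.     -0.0001] 43.9
0.1095 [0.158  0.0436 0.1053] [ 0.  0. -0.] 44.2
0.108 [-0.5881  0.425   5.5402] [0.0003 0.0002 0.0005] 44.5
contact
```

View pics/s13.png

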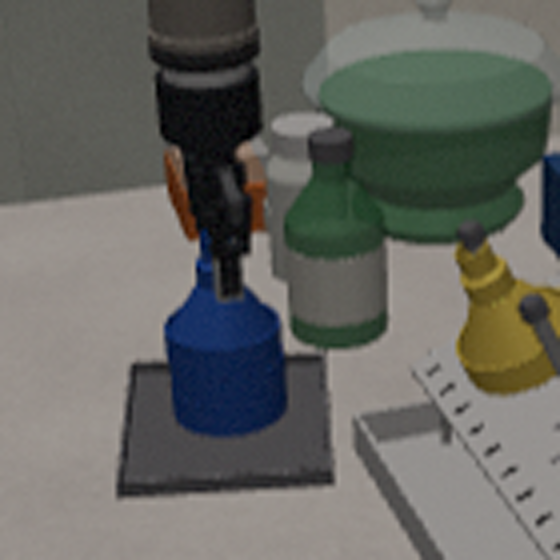

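```bash
python3 - <<'E'
from cell import ctrl,optics
from tilt import *
RV=tool(-ZW,YR);B=np.array([.4985,.2661,0]);f0=np.load('f0.npy')
for z in(.107,.106,.105):
    ctrl.movel(B+ZW*z,RV,speed=.01)
    fs=[]
    for i in range(4):ctrl.dwell(.02);s=ctrl.state();fs.append(s['contact_force'])
    f=np.mean(fs,0)-f0;print(z,f,s['wrist_torque'],s['position']-B,round(s['t'],2))
    if f[2]>18:break
a=optics.camera('side');cv2.imwrite('pics/side14.png',a)
w=optics.camera('wrist');cv2.imwrite('pics/w14.png',w)
E
```

```text
0.107 [-2.7163 -0.8792 11.2736] [-0.2234  0.4356  0.0067] [0.0006 0.0003 0.108 ] 44.92
0.106 [-3.8617 -1.2945 16.5738] [-0.4346  0.6468  0.0077] [0.0008 0.0005 0.1077] 45.23
0.105 [-5.1216 -2.4571 21.3737] [-0.6406  1.0461 -0.0495] [0.0011 0.0005 0.1073] 45.55
```

View pics/w14.png

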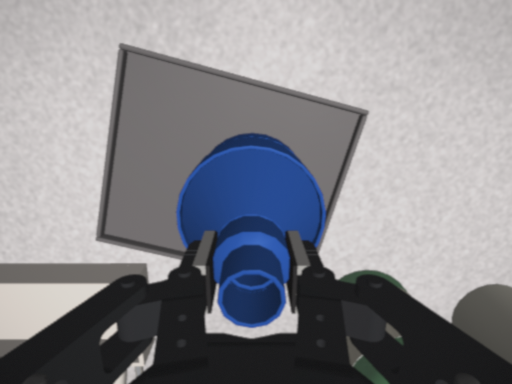

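```bash
python3 - <<'E'
from cell import ctrl,optics
from tilt import *
RV=tool(-ZW,YR);B=np.array([.4985,.2661,0]);f0=np.load('f0.npy')
def rep(l):
    fs=[]
    for i in range(4):ctrl.dwell(.02);s=ctrl.state();fs.append(s['contact_force'])
    print(l,np.mean(fs,0)-f0,s['wrist_torque'],s['position']-B,s['gripper_width'],round(s['t'],2))
rep('a')
ctrl.grip(0,20);rep('20N')
ctrl.movel(B+ZW*.104,RV,speed=.01);rep('press')
ctrl.movel(B+ZW*.107,RV,speed=.02);rep('relax')
w=optics.camera('wrist');cv2.imwrite('pics/w15.png',w)
a=optics.camera('side');cv2.imwrite('pics/s15.png',cv2.resize(a[90:230,150:290],None,fx=4,fy=4,interpolation=2));cv2.imwrite('pics/side15.png',a)
E
```

```text
a [-4.703  -1.7381 21.4883] [-0.6369  0.9978 -0.0225] [0.0011 0.0005 0.1074] 0.03228515363635692 45.72
20N [-4.9016 -1.9691 21.1035] [-0.6073  0.9737  0.0298] [0.0011 0.0006 0.1074] 0.033020774352702356 46.0
press [-6.1658 -2.8872 27.7585] [-0.8313  1.2501  0.0226] [0.0015 0.0007 0.1071] 0.03222959674732722 46.32
relax [-1.9251 -0.3278 11.3867] [-0.1108  0.4318  0.0166] [0.0006 0.0004 0.108 ] 0.032917246370861505 46.68
```

View pics/s15.png

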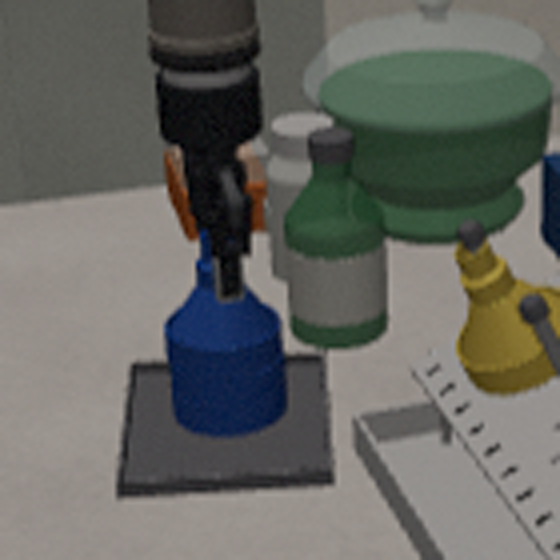

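```bash
python3 - <<'E'
from cell import ctrl,optics
from tilt import *
RV=tool(-ZW,YR);B=np.array([.4985,.2661,0]);f0=np.load('f0.npy')
ctrl.movel(B+ZW*.1083,RV,speed=.02);ctrl.dwell(.1);s=ctrl.state();print(s['contact_force']-f0,s['position']-B)
ctrl.grip(.055,20);s=ctrl.state();print(s['contact_force']-f0,s['position']-B,s['gripper_width'],s['t'])
ctrl.movel(B+ZW*.14,RV,speed=.06);print(ctrl.state()['contact_force']-f0)
ctrl.movel(B+ZW*.27,RV,speed=.15);ctrl.dwell(.2)
s=ctrl.state();print(s['t'],s['contact_force']-f0)
w=optics.camera('wrist');cv2.imwrite('pics/w16.png',w)
a=optics.camera('side');cv2.imwrite('pics/side16.png',a);cv2.imwrite('pics/s16.png',cv2.resize(a[90:250,150:350],None,fx=3.7,fy=3.7,interpolation=2))
np.save('c16.npy',dict(c=cam(optics,'wrist',s)),allow_pickle=True)
c=cam(optics,'wrist',s);cs=cam(optics,'side')
PR=[(-52,45)]+PROF
mw=bl(w);v=np.zeros(mw.shape);v[60:260,170:335]=1;mw=cv2.morphologyEx(mw,cv2.MORPH_CLOSE,np.ones((15,15)))
for st in(0,.003):
    x,e=fit([(c,mw,v)],lambda x:(np.array([.498+x[0],.266+x[1],.056]),ZW+np.array([10*x[2],10*x[3],0])),(0,0,st,st),.003,prof=PR);print('wrist',x[:2]*1e3,np.degrees(x[2:]*10),e)
ms=bl(a,18);v=np.zeros(ms.shape);v[130:190,180:228]=1
x,e=fit([(cs,ms,v)],lambda x:(np.array([.498+x[0],.266+x[1],.056+x[3]]),ZW+np.array([10*x[2],0,0])),(0,0,0,0),.003);print('side',x[[0,1,3]]*1e3,np.degrees(x[2]*10),e)
E
```

```text
[-0.4724  0.2692  5.8115] [0.0002 0.0001 0.1084]
[0.6379 0.0448 0.7688] [-0.0003 -0.0002  0.1079] 0.055150675281395056 47.475
[0.5018 0.0385 0.7444]
49.3667 [-0.2062  0.5549 -0.294 ]
wrist [-0.7237  0.3988] [-1.7373 -1.0761] 0.012237526920315865
wrist [-0.7062  0.442 ] [-1.7704 -1.1756] 0.012259960516870064
side [ -3.9008 -12.7405 -11.2471] -1.2365436517593307 0.08388735574510787
```

View pics/s16.png

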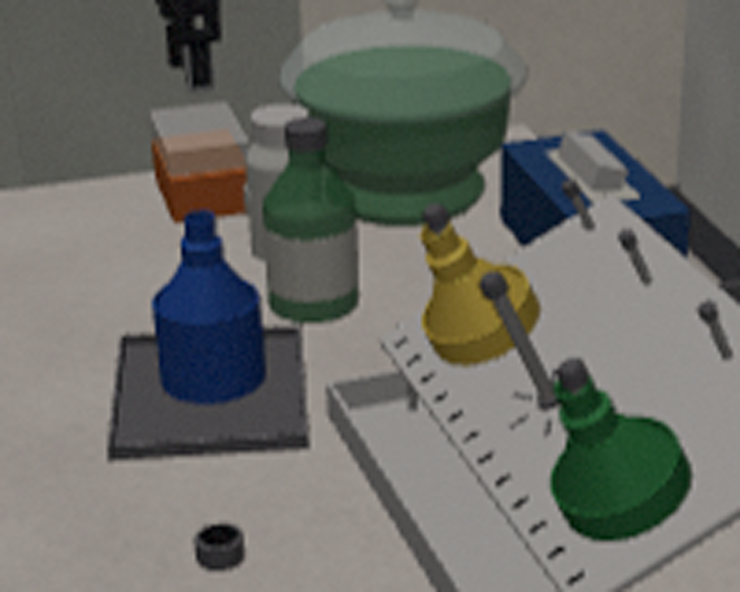

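View pics/w16.png

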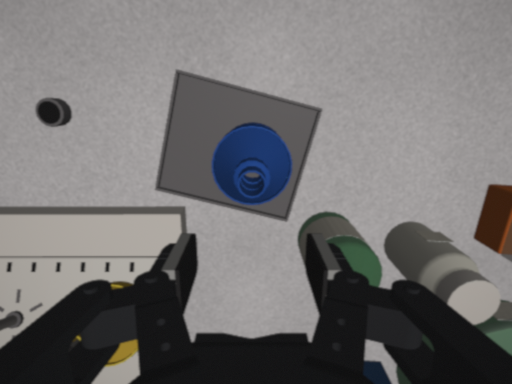

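```bash
python3 - <<'E'
from cell import ctrl,optics
from tilt import *
cs=cam(optics,'side')
for nm,h,r0,b in(('side0',.03,150,26),('side16',.056,138,52)):
    ms=bl(cv2.imread(f'pics/{nm}.png'),18);v=np.zeros(ms.shape);v[r0:205,180:225]=1
    for st in(-.003,.003):
        x,e=fit([(cs,ms,v)],lambda x:(np.array([.498+x[0],.266+x[1],h+x[3]])-ZW*0,ZW+np.array([10*x[2],0,0])),(0,0,st,0),.003,prof=[(-b,45)]+PROF);print(nm,x[[0,1,3]]*1e3,np.degrees(x[2]*10),e)
w=cv2.imread('pics/w1.png')
# w1 camera pose
R=tool(-ZW,YR);c=cam(optics,'wrist',dict(position=np.array([.4965,.2673,.256]),eef_rot=R))
mw=cv2.morphologyEx(bl(w),cv2.MORPH_CLOSE,np.ones((15,15)));v=np.zeros(mw.shape);v[60:260,170:335]=1
x,e=fit([(c,mw,v)],lambda x:(np.array([.498+x[0],.266+x[1],.03]),ZW+np.array([10*x[2],10*x[3],0])),(0,0,0,0),.003,prof=[(-26,45)]+PROF);print('w1 control',x[:2]*1e3,np.degrees(x[2:]*10),e)
E
```

```text
side0 [ -0.7154  20.9394 -11.1282] 1.2873728526068717 0.015362035225048924
side0 [-2.034   5.8676 -2.5642] -0.3538589848576142 0.018224070450097846
side16 [  1.4486  34.8473 -17.8825] -0.5276398609753599 0.019568489713998997
side16 [  1.3667  33.8044 -17.2813] -0.3584475706777099 0.019756648268941294
w1 control [0.2952 0.7798] [-1.5877 -0.6713] 0.01240079365079365
```

```bash
python3 - <<'E'
from cell import ctrl,optics,order
from tilt import *
cs=cam(optics,'side')
for nm,h,b in(('side0',.03,26),('side16',.056,52)):
    r0,r1=(140,172) if nm=='side0' else (138,160)
    ms=bl(cv2.imread(f'pics/{nm}.png'),18);v=np.zeros(ms.shape);v[r0:r1,180:225]=1
    x,e=fit([(cs,ms,v)],lambda x:(np.array([.498+x[0],.266,h+x[1]]),ZW),(0,0),.003,prof=[(-b,45)]+PROF);print(nm,x*1e3,e)
order.job_done();print(ctrl.state()['t'])
E
```

```text
side0 [-2.5554 -2.0072] 0.0049412915851272015
side16 [-3.9213 -1.1676] 0.005613396889111891
the job is handed in; nothing more can be done
the job is handed in; nothing more can be done
```

The blue funnel is off its peg and nested mouth down on the blue stack in the grey tray. I handed the job in at about 49.5 s, with the gripper open and well clear.

**Getting it off the peg**
- I gripped the spout and felt for the rod on all four sides. That tipped the funnel in the grip and its rim dragged on the rack face, with about 12 N of contact force.
- I set it back flat and gripped it again. Then I centred the cap in the bore by wrist camera and tilted the funnel about 2° to match the bent peg.
- It then came off over the cap without catching; side and pull forces stayed under 1 N.

**Seating it on the stack**
- It went down freely until firm contact at the expected height.
- I pressed to about 28 N; the response was springy, with no further settling. I eased off to about 6 N before letting go.

**Last checks**
- **Height:** side-camera fits put the new funnel 26.8 mm above the old stack top. Fully home is 26 mm, which is within what that camera can resolve.
- **Straightness:** tilt is within about 0.5° of what the same fit showed for the stack before.
- **Position:** the wrist and side fits put it 1 to 1.5 mm from where the stack stood, within the cameras' error.
- **Other ware:** the green and yellow funnels, screw cap and bottles look undisturbed in the last pictures. I did not measure them, and the flask was out of view in those close-ups.

**Checks that disagreed:** several looser fits with free tilt or depth gave inconsistent values, and the raw wrist fit read about 1.7° of tilt. It read about 1.6° on the untouched stack too, so I treated that as camera bias.

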